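# Put the sockets on show by size at the used-tool stall

## Task

Pick the four steel wrench sockets out from among the other goods on the stall counter and stand each one, open end up, down in the round well of the wooden display block of its size: the smallest socket in the narrowest well, the next in the next wider, and so on to the largest in the widest. Leave the brass pipe coupling and the tape measure that stand among them where they are.

Things in the scene. Friction and masses are not known exactly. Their poses are not given: they have to be found in the camera images.
- socket_small: The smallest of four plain steel wrench sockets: a solid-walled upright cylinder 24 mm in diameter and 44 mm tall, about 90 g, loose, standing on the table with its dark six-sided opening up. Origin: centre of its underside; z up along its axis.
- block_small: Square wooden display block, 60 x 60 mm and 16 mm high, fixed to the table, with the narrowest well: a round flat-bottomed well 38 mm in diameter and 8 mm deep at the middle of its top, for the smallest socket. Origin: centre of the block's underside, on the table; the well's axis is the z axis (up) and its floor lies 8 mm above the origin.
- socket_medium: The second smallest of four plain steel wrench sockets: a solid-walled upright cylinder 34 mm in diameter and 50 mm tall, about 200 g, loose, standing on the table with its dark six-sided opening up. Origin: centre of its underside; z up along its axis.
- block_medium: Square wooden display block, 70 x 70 mm and 16 mm high, fixed to the table, with the second narrowest well: a round flat-bottomed well 48 mm in diameter and 8 mm deep at the middle of its top, for the second smallest socket. Origin: centre of the block's underside, on the table; the well's axis is the z axis (up) and its floor lies 8 mm above the origin.
- socket_large: The second largest of four plain steel wrench sockets: a solid-walled upright cylinder 44 mm in diameter and 56 mm tall, about 360 g, loose, standing on the table with its dark six-sided opening up. Origin: centre of its underside; z up along its axis.
- block_large: Square wooden display block, 80 x 80 mm and 16 mm high, fixed to the table, with the second widest well: a round flat-bottomed well 58 mm in diameter and 8 mm deep at the middle of its top, for the second largest socket. Origin: centre of the block's underside, on the table; the well's axis is the z axis (up) and its floor lies 8 mm above the origin.
- socket_giant: The largest of four plain steel wrench sockets: a solid-walled upright cylinder 56 mm in diameter and 62 mm tall, about 600 g, loose, standing on the table with its dark six-sided opening up. Origin: centre of its underside; z up along its axis.
- block_giant: Square wooden display block, 92 x 92 mm and 16 mm high, fixed to the table, with the widest well: a round flat-bottomed well 70 mm in diameter and 8 mm deep at the middle of its top, for the largest socket. Origin: centre of the block's underside, on the table; the well's axis is the z axis (up) and its floor lies 8 mm above the origin.
- coupling: Brass pipe coupling, an upright ring-ended cylinder 36 mm in diameter and 38 mm tall, loose, standing among the sockets; to be left alone. Origin: centre of its underside.
- tape: Closed tape measure, a grey rounded case 64 x 60 mm (x, y) and 34 mm high, loose, lying flat among the sockets; to be left alone. Origin: centre of its underside; the tape's steel end sticks out 6 mm at -x.

How it is judged (in metres and radians):
At the end, for the whole second after the job is handed in: Each socket stands upright (within 0.1 rad) and at rest in the well of its own block: axis within 10 mm of the well's, underside 5 to 11 mm above the table. All four at once; brass coupling and tape measure never moved more than 20 mm (horizontal distance between socket_small and block_small below 0.01 m and z of socket_small in the frame of block_small between 0.005 and 0.011 m and angle between each of socket_small, socket_medium, socket_large, socket_giant's own z axis and vertical below 0.1 rad and linear speed of each of socket_small, socket_medium, socket_large, socket_giant below 0.02 m/s and horizontal distance between socket_medium and block_medium below 0.01 m and z of socket_medium in the frame of block_medium between 0.005 and 0.011 m and horizontal distance between socket_large and block_large below 0.01 m and z of socket_large in the frame of block_large between 0.005 and 0.011 m and horizontal distance between socket_giant and block_giant below 0.01 m and z of socket_giant in the frame of block_giant between 0.005 and 0.011 m); the robot touches nothing.
It fails at once if the brass coupling is moved by more than 20 mm (distance of coupling from where it was at the start of the episode above 0.02 m).
It fails at once if the tape measure is moved by more than 20 mm (distance of tape from where it was at the start of the episode above 0.02 m).
It also fails if it takes over 112 s, if anything falls off the work surface, if the arm or the gripper's body presses on something with over 40 N, if the wrist force passes 120 N, or if a joint passes its speed limit or range.

## Robot

A 6-joint arm with a two-finger parallel gripper is mounted at the origin on the work surface. World frame = base frame: x ahead of the robot, y to its left, z up, the work surface at z = 0. Lengths are in mm, angles in rad, forces in N, time in s.
With the tool pointing down it reaches from about 350 to 775 mm from the base axis. Payload 7.3 kg.
Tool frame: the origin (TCP) lies between the finger pads; the fingertips stand 22 mm ahead of it and the grasp point (between the pads) lies 3 mm ahead of it; z points along the fingers, x is the direction in which the jaws open and shut, and the axes are right-handed (so a half turn about z gives the same grasp; the last joint's range is limited). The gripper opens to 92 mm and grips with 3 to 60 N. Pads are 19 mm wide; open, the fingers measure 130 mm over their backs; the gripper's body (75 mm by 190 mm) begins 47 mm behind the grasp point.
Start: joints at [-1.296, 0.342, 1.524, -0, 1.275, -0.146], TCP at [214.481, -479.208, 248.741] pointing down, gripper open.
Joint ranges: [-2.53, 2.53], [-0.77, 2.02], [0.04, 2.7], [-1, 4.14], [0.28, 2.66], [-3.11, 3.11]. Speed limits (rad/s): [2.57, 2.57, 3.14, 3.14, 3.14, 3.14].

## Interface

Orientations are given as [roll, pitch, yaw] about the fixed x, y, z axes, in that order (R = Rz(yaw) Ry(pitch) Rx(roll)).
In Python, from plant import * gives the robot as it stands. The module is installed in compiled form; this text tells all that it offers.
- The arm moves only by the shell command python3 -m handwheel 'ROWS' [OPENING]. ROWS is a JSON object of lists of equal length, an entry for each row: "translation": the shift along the world's x, y, z in units of 15 cm (1.0 is 15 cm), a list of three; "twist": the turn about the world's z in units of 90 degrees (1.0 is 90 degrees). In form: {"translation": [[tx, ty, tz], ...], "twist": [twist, ...]}. A call has exactly 8 rows; each row shifts and turns the pose as measured when the row begins; what a row does not reach is not made up. A row lasts 1/8 s, in which the tool goes at most 62.5 mm and 10.7 degrees, less where a joint would pass 70% of its speed; a pose out of reach is approached as far as the arm can. A call with a number of a shift or a turn outside -1 to 1 is refused whole. A call with a gripper value outside its range is refused whole. OPENING is the closure in counts, from 0 (fully open) to 255 (shut), set as the call begins (- or left out, the last holds). The fingers move at their own pace and stop on an object; the grip force is fixed at half the most. Time passes only in rows, so rows that do not move let the fingers close, or fill a call up. It gives the time, the measured TCP pose, the force and the opening at its end, in the units of the state.
- get_obs(): the state, without advancing time (a new reading comes with each control period).
- capture(name): name is "side" or "top"; returns a dict with "img" (400x640x3 uint8, red, green, blue), "vertical_fov" (degrees; the focal length in pixels is half the picture's height over the tangent of half this angle, whatever the lens; pixels are square), "cx", "cy" (the principal point, pixels), "world_from_camera" (4x4, takes a point from camera to world coordinates). Camera axes: x right, y up, looking along -z (the intrinsics and any distortion apply to the point x, -y, -z); pixel columns grow to the right and rows downward; lengths in mm; the calibration is good to about 2 mm. A picture is of the moment at which its call begins. There is no depth.
- close_job(): hands the job in, once; it reports no verdict.
Trained networks look in the newest picture that a camera, given by its name, has taken for a name from the list of things; names that differ only in an ending like _2 or _b are one class to them, and where a whole thing is asked for, a point or a joint stands for the part that bears it (a point fixed in the world has none). Each returns a list of dicts, best first, with "score" (0 to 1); they miss things now and then, are a little off and sometimes report something else, mostly with a low value. They report only what shows in the picture. A call takes as long as a camera call.
- search_frame(camera, label): "position" ([x, y, z] in mm, in the coordinates of the camera as it stood for that picture, good to about 4 mm: the middle of the surface that is visible of it).
- spot_point(camera, label): "position" ([x, y, z] in mm, in the coordinates of the camera as it stood for that picture, good to about 4 mm: a listed point, or the origin of a listed thing).
The state is a dict: "time": time; "joint_positions": joint angles; "dq": joint speeds; "tau": joint torques, N m; "tool_pos": TCP position; "tcp_rot": TCP orientation; "contact_force": force on the tool from outside, world axes, zero at the start; "moment": the same for the moment, N m; "grip_width": finger opening in mm.
Only numpy, scipy, OpenCV 4.12 (cv2) and the standard library are available. Lean on these libraries where they do the work, as an engineer would, in place of code of your own. Each camera call takes 0.05 s, during which the arm holds its last target.

## Working session

There is one attempt and no reset: what is moved stays moved. The work goes in short steps, Python scripts to look and compute and a shell command to move; the robot and the scene stay as the last step left them, time stands still between calls to the robot, and variables do not carry over. Pictures are saved under pics/ and viewed, and the job is handed in when it is done.

```bash
mkdir -p pics
python3 - <<'E'
from plant import *
import cv2
o=get_obs()
for k in o: print(k,o[k])
for n in ("top","side"):
    c=capture(n); cv2.imwrite(f"pics/{n}0.png",c["img"][:,:,::-1])
    print(n,{k:c[k] for k in c if k!="img"})
E
```

```text
time 0.0
joint_positions [-1.29602420e+00  3.42709090e-01  1.52505608e+00 -2.47824257e-05
  1.27540165e+00 -1.45996891e-01]
dq [ 0.00214368  0.00013794 -0.000521    0.00089844 -0.00250636  0.00061336]
tau [-8.98179969e-04 -4.31244171e+01 -2.44213843e+01  7.16858706e-02
  5.60895901e-02 -1.16764741e-04]
tool_pos [ 214.35020148 -478.81713851  248.03838521]
tcp_rot [-3.14138709e+00  1.56087505e-03 -1.15001992e+00]
contact_force [-0.29639982  0.8517648   0.45404008]
moment [ 0.03723183  0.0043697  -0.00434601]
grip_width 91.84847664927209
top {'vertical_fov': 47.951436060183354, 'cx': 329.871520054835, 'cy': 202.7360076076231, 'world_from_camera': array([[-1.82736805e-02,  9.96442931e-01, -8.22651713e-02,
         4.44812537e+02],
       [-9.99803440e-01, -1.88441052e-02, -6.16283631e-03,
        -1.30086070e+00],
       [-7.69112822e-03,  8.21363836e-02,  9.96591421e-01,
         1.13023456e+03],
       [ 0.00000000e+00,  0.00000000e+00,  0.00000000e+00,
         1.00000000e+00]])}
side {'vertical_fov': 46.56834609338028, 'cx': 316.8532394565394, 'cy': 196.85168862073, 'world_from_camera': array([[-6.67648178e-01,  3.65855825e-01, -6.48379076e-01,
        -2.36119277e+02],
       [-7.44146153e-01, -3.01995140e-01,  5.95856894e-01,
         7.15485788e+02],
       [ 2.21903853e-02,  8.80311565e-01,  4.73876710e-01,
         6.10563441e+02],
       [ 0.00000000e+00,  0.00000000e+00,  0.00000000e+00,
         1.00000000e+00]])}
```

View pics/top0.png

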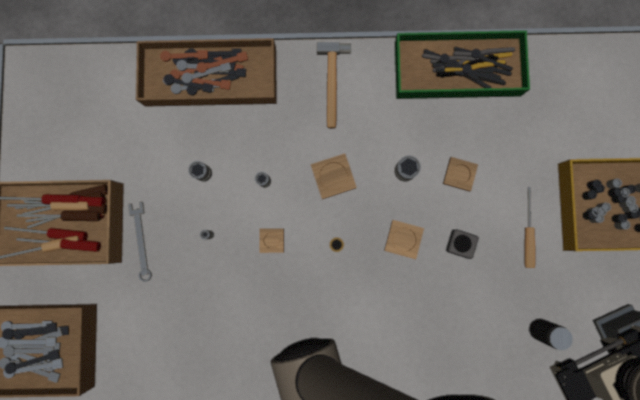

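View pics/side0.png

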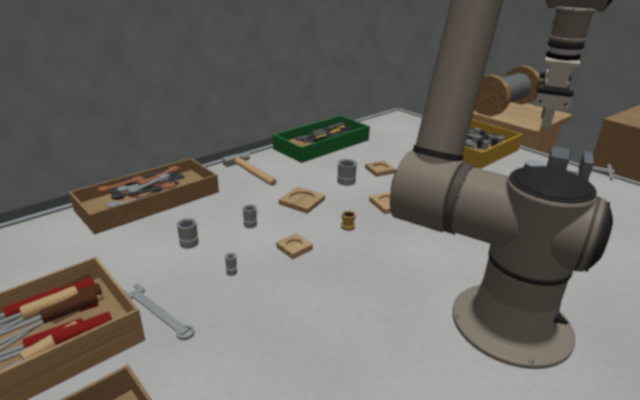

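```bash
cat > h.py <<'E'
from plant import *
import cv2, numpy as np
def W(c,p):
    return (c["world_from_camera"]@np.r_[p,1])[:3]
def pix2w(c,u,v,z):
    f=c["img"].shape[0]/2/np.tan(np.radians(c["vertical_fov"])/2)
    T=c["world_from_camera"]; d=T[:3,:3]@np.array([(u-c["cx"])/f,-(v-c["cy"])/f,-1]); o=T[:3,3]
    return o+d*(z-o[2])/d[2]
N=[a+b for a in("socket_","block_") for b in("small","medium","large","giant")]+["coupling","tape"]
E
python3 - <<'E'
from h import *
for cam in("top","side"):
    c=capture(cam)
    for n in N:
        print(cam,n,[(round(r["score"],2),W(c,r["position"]).round(0).tolist()) for r in spot_point(cam,n)][:3])
print(get_obs()["time"])
E
```

```text
top socket_small [(0.51, [464.0, 308.0, 0.0])]
top socket_medium [(0.61, [447.0, 153.0, -4.0])]
top socket_large [(0.87, [621.0, 323.0, 2.0])]
top socket_giant [(0.73, [612.0, -187.0, 1.0])]
top block_small [(0.69, [446.0, 152.0, -3.0]), (0.26, [432.0, -8.0, -4.0])]
top block_medium [(0.61, [603.0, -323.0, -2.0])]
top block_large [(0.83, [445.0, -173.0, 0.0])]
top block_giant [(0.93, [604.0, -5.0, 0.0])]
top coupling [(0.61, [432.0, -7.0, -2.0])]
top tape [(0.75, [433.0, -315.0, -3.0])]
side socket_small [(0.61, [468.0, 313.0, -0.0])]
side socket_medium [(0.52, [602.0, 173.0, -2.0])]
side socket_large [(0.79, [624.0, 327.0, -1.0])]
side socket_giant [(0.92, [619.0, -186.0, -5.0])]
side block_small [(0.64, [446.0, 154.0, -3.0]), (0.2, [607.0, -321.0, -1.0])]
side block_medium [(0.58, [598.0, 174.0, -1.0]), (0.46, [620.0, -182.0, -4.0])]
side block_large [(0.78, [445.0, -176.0, -1.0]), (0.55, [607.0, -319.0, -0.0])]
side block_giant [(0.62, [602.0, 1.0, -0.0])]
side coupling [(0.56, [438.0, -5.0, -3.0])]
side tape []
1.2
```

Run:
```python
import cv2,numpy as np
im=cv2.imread("pics/top0.png")
cr=[(200,171),(263,179),(207,234),(272,240),(334,175),(408,168),(461,174),(404,239),(337,244),(463,243)]
t=[]
for x,y in cr: t.append(cv2.resize(im[y-26:y+26,x-26:x+26],(156,156),interpolation=cv2.INTER_CUBIC))
cv2.imwrite("pics/crops.png",np.vstack([np.hstack(t[:5]),np.hstack(t[5:])]))
```

```text
(no output)
```

View pics/crops.png

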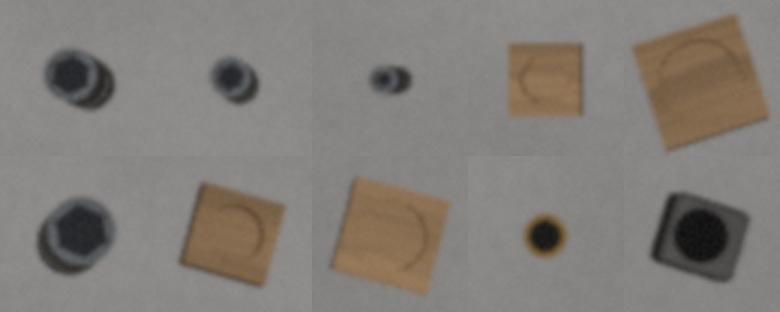

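```bash
cat >> h.py <<'E'
def blobs(c):
    im=c["img"].astype(int); K=4
    out={}
    for n,(x,y),z in [("s_large",(200,171),56),("s_medium",(263,179),50),("s_small",(207,234),44),("s_giant",(408,168),62),("coupling",(337,244),38)]:
        a=cv2.resize(c["img"][y-14:y+14,x-14:x+14],None,fx=K,fy=K,interpolation=cv2.INTER_CUBIC)
        out[n]=(a,x,y,z)
    return out
E
python3 - <<'E'
from h import *
c=capture("top")
im=c["img"].copy()
hsv=cv2.cvtColor(im,cv2.COLOR_RGB2HSV)
big=cv2.resize(hsv,None,fx=4,fy=4,interpolation=cv2.INTER_LINEAR)
m=((big[...,0]>5)&(big[...,0]<25)&(big[...,1]>70)&(big[...,2]>85)).astype(np.uint8)
for n,x,y in [("small",272,240),("giant",334,175),("medium",461,174),("large",404,239)]:
    r=30; s=m[4*(y-r):4*(y+r),4*(x-r):4*(x+r)]
    cs,_=cv2.findContours(s,cv2.RETR_EXTERNAL,cv2.CHAIN_APPROX_NONE)
    k=max(cs,key=cv2.contourArea); b=cv2.boxPoints(cv2.minAreaRect(k))
    px=(b+0.5)/4-0.5+[x-r,y-r]
    w=np.array([pix2w(c,*p,16) for p in px])
    e=w[1]-w[0]
    print(n,px.mean(0).round(1),w.mean(0).round(1),[round(np.linalg.norm(w[i]-w[i-1]),1) for i in range(4)],round(np.degrees(np.arctan2(e[1],e[0])),1))
g=cv2.resize(cv2.cvtColor(im,cv2.COLOR_RGB2GRAY),None,fx=4,fy=4,interpolation=cv2.INTER_CUBIC)
for n,x,y,z,D in [("large",198,170,56,44),("medium",261,177,50,34),("small",205,234.5,44,24),("giant",409,166.5,62,56),("coupling",337,244,38,36)]:
    # rim circle fit: best darkest centroid
    f=200/np.tan(np.radians(c["vertical_fov"])/2); r=D/2*f/(1130-z)*4
    p=g[int(4*y)-50:int(4*y)+50,int(4*x)-50:int(4*x)+50].astype(np.uint8)
    M=np.zeros_like(p);cv2.circle(M,(50,50),int(r*.8),1,-1)
    d=np.where((M>0),np.clip(75-p.astype(float),0,None),0)
    yy,xx=np.mgrid[:100,:100]
    if d.sum()>0:
        u=int(4*x)-50+(d*xx).sum()/d.sum();v=int(4*y)-50+(d*yy).sum()/d.sum()
        u=(u+.5)/4-.5; v=(v+.5)/4-.5
        print(n,round(u,1),round(v,1),pix2w(c,u,v,z).round(1), p.min())
# project overlay
v=cv2.resize(im,None,fx=4,fy=4,interpolation=cv2.INTER_CUBIC)[:,:,::-1].copy()
T=np.linalg.inv(c["world_from_camera"])
E
```

```text
small [271.2 240.2] [446.6 152.2  16. ] [np.float64(57.3), np.float64(58.9), np.float64(57.3), np.float64(58.6)] -91.1
giant [333.2 175.8] [604.3  -4.   16. ] [np.float64(90.9), np.float64(89.8), np.float64(91.0), np.float64(89.2)] -72.5
medium [460.2 173.8] [ 603.2 -320.6   16. ] [np.float64(70.1), np.float64(69.6), np.float64(70.5), np.float64(69.5)] -17.9
large [403.8 239.1] [ 443.4 -175.1   16. ] [np.float64(79.7), np.float64(78.3), np.float64(80.1), np.float64(78.2)] -16.8
large 197.1 169.5 [620.1 324.8  56. ] 36
medium 261.3 178.2 [596.8 170.5  50. ] 36
small 204.3 234.0 [464.5 309.9  44. ] 40
giant 408.6 166.6 [ 616.4 -184.9   62. ] 38
coupling 336.3 244.2 [434.   -8.2  38. ] 22
```

```bash
python3 -m handwheel '{"translation": [[0.3,0.22,-0.03],[0.3,0.22,-0.03],[0.3,0.22,-0.03],[0.3,0.22,-0.03],[0.3,0.22,-0.03],[0.3,0.22,-0.03],[0.3,0.22,-0.03],[0.3,0.22,-0.03]], "twist": [0,0,0,0,0,0,0,0]}' 0
```

```text
time: 2.25
tool_pos: [582.0, -209.6, 212.6]
tcp_rot: [-3.141, -0.005, -1.159]
contact_force: [-0.0, -1.0, -1.0]
grip_width: 91.9
```

```bash
python3 -m handwheel '{"translation": [[0.12,0.08,-0.15],[0.11,0.08,-0.15],[0,0,-0.15],[0,0,-0.1],[0,0,0],[0,0,0],[0,0,0],[0,0,0]], "twist": [0,0,0,0,0,0,0,0]}' 0
python3 - <<'E'
from h import *
o=get_obs();print(o["tool_pos"].round(1),o["joint_positions"].round(2))
for n in("top","side"):
    c=capture(n); cv2.imwrite(f"pics/{n}1.png",c["img"][:,:,::-1])
E
```

```text
time: 3.25
tool_pos: [621.5, -181.7, 129.1]
tcp_rot: [-3.138, -0.008, -1.154]
contact_force: [-0.7, -0.0, -0.6]
grip_width: 92.0
[ 621.5 -181.7  129.1] [-0.4   0.66  1.32 -0.    1.15  0.75]
```

View pics/side1.png

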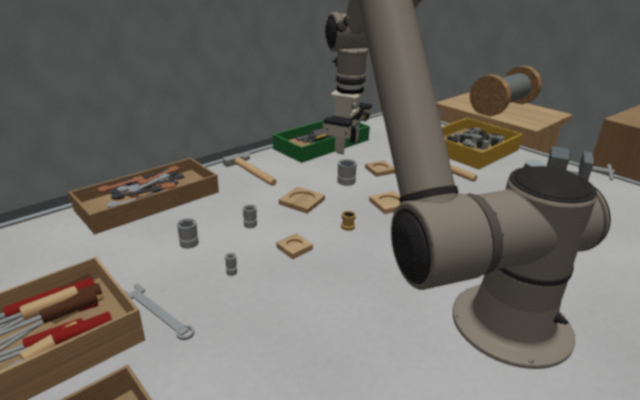

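View pics/top1.png

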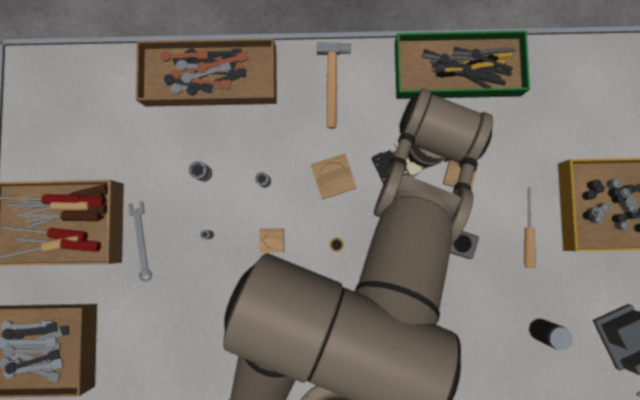

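```bash
python3 -m handwheel '{"translation": [[-0.03,-0.02,-0.1],[0,0,-0.15],[0,0,-0.15],[0,0,-0.1],[0,0,-0.03],[0,0,0],[0,0,0],[0,0,0]], "twist": [0,0,0,0,0,0,0,0]}' 0
```

```text
time: 4.35
tool_pos: [615.6, -185.5, 45.7]
tcp_rot: [-3.138, -0.008, -1.154]
contact_force: [-0.5, 0.1, 0.2]
grip_width: 91.8
```

```bash
python3 -m handwheel '{"translation": [[0,0,0],[0,0,0],[0,0,0],[0,0,0],[0,0,0],[0,0,0],[0,0,0],[0,0,0]], "twist": [0,0,0,0,0,0,0,0]}' 255
```

```text
time: 5.35
tool_pos: [616.1, -185.6, 46.9]
tcp_rot: [-3.136, -0.009, -1.154]
contact_force: [-0.2, -0.2, 0.2]
grip_width: 55.6
```

```bash
python3 -m handwheel '{"translation": [[0,0,0.1],[0,0,0.15],[0,0.1,0.15],[-0.02,0.25,0],[-0.02,0.25,0],[-0.02,0.25,0],[-0.02,0.25,0],[0,0.1,0]], "twist": [0,0,0,0,0,0,0,0]}' 255
```

```text
time: 6.35
tool_pos: [599.6, -1.3, 108.3]
tcp_rot: [3.14, -0.004, -1.157]
contact_force: [0.0, -0.6, -5.8]
grip_width: 55.8
```

Run:
```python
from h import *
o=get_obs();print(o["tool_pos"].round(1),o["grip_width"])
for n in("top","side"):
    c=capture(n); cv2.imwrite(f"pics/{n}2.png",c["img"][:,:,::-1])
```

```text
[599.6  -1.3 108.3] 55.78249366259444
```

View pics/side2.png

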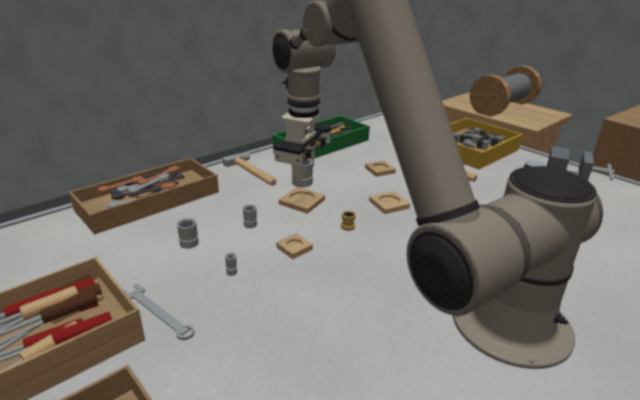

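```bash
python3 -m handwheel '{"translation": [[0.03,-0.017,0],[0,0,0],[0,0,-0.12],[0,0,-0.12],[0,0,-0.06],[0,0,-0.02],[0,0,0],[0,0,0]], "twist": [0,0,0,0,0,0,0,0]}' 255
```

```text
time: 7.45
tool_pos: [606.2, -10.6, 60.0]
tcp_rot: [3.141, -0.005, -1.164]
contact_force: [-0.6, 2.3, -6.1]
grip_width: 55.6
```

```bash
python3 -m handwheel '{"translation": [[0,0,0.03],[-0.012,0.044,0],[0,0,0],[0,0,0],[0,0,0],[0,0,0],[0,0,0],[0,0,0]], "twist": [0,0,0,0,0,0,0,0]}' 255
```

```text
time: 8.45
tool_pos: [605.5, -4.4, 66.3]
tcp_rot: [-3.139, -0.008, -1.164]
contact_force: [-0.2, -0.2, -6.2]
grip_width: 55.7
```

```bash
python3 -m handwheel '{"translation": [[0,0,-0.04],[0,0,-0.02],[0,0,-0.01],[0,0,0],[0,0,0],[0,0,0],[0,0,0],[0,0,0]], "twist": [0,0,0,0,0,0,0,0]}' 255
```

```text
time: 9.45
tool_pos: [605.5, -4.5, 55.0]
tcp_rot: [-3.139, -0.008, -1.164]
contact_force: [0.1, -0.0, -6.9]
grip_width: 55.6
```

```bash
python3 -m handwheel '{"translation": [[0,0,0],[0,0,0],[0,0,0],[0,0,0],[0,0,0],[0,0,0],[0,0,0.1],[0,0,0.15]], "twist": [0,0,0,0,0,0,0,0]}' 0
```

```text
time: 10.45
tool_pos: [606.7, -4.7, 95.5]
tcp_rot: [-3.137, -0.01, -1.164]
contact_force: [0.8, 0.5, 0.8]
grip_width: 91.7
```

```bash
python3 -m handwheel '{"translation": [[0,0,0.15],[0,0.1,0.05],[-0.02,0.25,0],[-0.02,0.25,0],[-0.02,0.25,0],[0,0.2,0],[0,0.1,0],[0,0,0]], "twist": [0,0,0,0,0,0,0,0]}' 0
python3 - <<'E'
from h import *
c=capture("side"); cv2.imwrite("pics/side3.png",c["img"][:,:,::-1])
E
```

```text
time: 11.45
tool_pos: [596.8, 177.4, 130.8]
tcp_rot: [-3.132, -0.011, -1.163]
contact_force: [0.0, 0.1, -0.4]
grip_width: 91.7
```

View pics/side3.png

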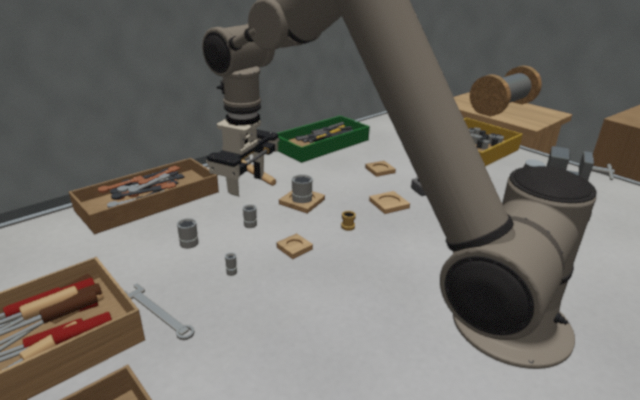

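```bash
python3 -m handwheel '{"translation": [[0.008,-0.043,0],[0,0,0],[0,0,-0.12],[0,0,-0.15],[0,0,-0.12],[0,0,-0.05],[0,0,0],[0,0,0]], "twist": [0,0,0,0,0,0,0,0]}' 0
```

```text
time: 12.5
tool_pos: [600.3, 162.8, 64.8]
tcp_rot: [-3.13, -0.013, -1.174]
contact_force: [0.2, 0.4, 0.9]
grip_width: 91.7
```

```bash
python3 -m handwheel '{"translation": [[-0.013,0.055,0],[0,0,0],[0,0,-0.1],[0,0,-0.07],[0,0,0],[0,0,0],[0,0,0],[0,0,0]], "twist": [0,0,0,0,0,0,0,0]}' 0
```

```text
time: 13.5
tool_pos: [598.7, 171.9, 38.6]
tcp_rot: [-3.128, -0.013, -1.173]
contact_force: [-0.1, 0.4, -0.1]
grip_width: 91.7
```

```bash
python3 -m handwheel '{"translation": [[0,0,0],[0,0,0],[0,0,0],[0,0,0],[0,0,0],[0,0,0],[0,0,0],[0,0,0]], "twist": [0,0,0,0,0,0,0,0]}' 255
```

```text
time: 14.5
tool_pos: [599.0, 172.0, 39.2]
tcp_rot: [-3.127, -0.014, -1.173]
contact_force: [0.3, -1.0, 0.7]
grip_width: 33.2
```

```bash
python3 -m handwheel '{"translation": [[0,0,0.15],[0,0,0.25],[0,0,0.25],[0,-0.15,0.15],[0,-0.3,0],[0,-0.38,0],[0,-0.38,0],[0,-0.38,0]], "twist": [0,0,0,0,0,0,0,0]}' 255
```

```text
time: 15.5
tool_pos: [595.4, -69.0, 159.3]
tcp_rot: [-3.133, -0.012, -1.165]
contact_force: [0.9, -0.7, -1.0]
grip_width: 33.5
```

```bash
python3 -m handwheel '{"translation": [[0,-0.35,0],[0.01,-0.35,0],[0.02,-0.35,0],[0.02,-0.25,0],[0,-0.15,0],[0,-0.06,0],[0,0,0],[0,0,0]], "twist": [0,0,0,0,0,0,0,0]}' 255
```

```text
time: 16.5
tool_pos: [599.7, -303.9, 155.7]
tcp_rot: [-3.137, -0.006, -1.168]
contact_force: [0.0, -0.2, -2.6]
grip_width: 33.8
```

```bash
python3 -m handwheel '{"translation": [[0.015,-0.06,-0.1],[0.01,-0.05,-0.15],[0,0,-0.15],[0,0,-0.1],[0,0,-0.05],[0,0,0],[0,0,0],[0,0,0]], "twist": [0,0,0,0,0,0,0,0]}' 255
```

```text
time: 17.5
tool_pos: [605.4, -318.1, 69.6]
tcp_rot: [-3.136, -0.007, -1.163]
contact_force: [0.4, -0.0, -2.7]
grip_width: 33.6
```

Run:
```python
from h import *
print(get_obs()["tool_pos"].round(1))
c=capture("side"); cv2.imwrite("pics/side4.png",cv2.resize(c["img"][110:260,270:470,::-1],(800,600)))
```

```text
[ 605.4 -318.1   69.6]
```

View pics/side4.png

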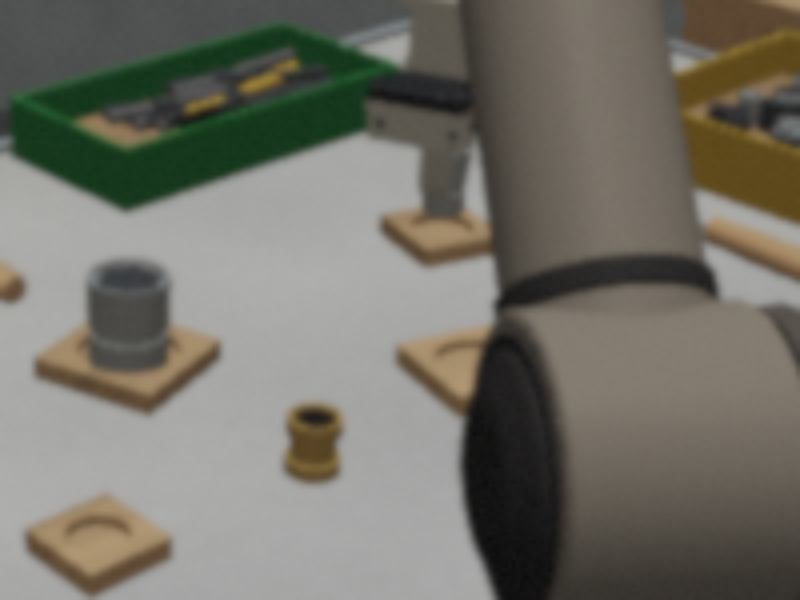

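```bash
python3 -m handwheel '{"translation": [[-0.012,-0.019,0],[0,0,0],[0,0,-0.08],[0,0,-0.04],[0,0,-0.02],[0,0,0],[0,0,0],[0,0,0]], "twist": [0,0,0,0,0,0,0,0]}' 255
```

```text
time: 18.55
tool_pos: [603.7, -321.4, 47.6]
tcp_rot: [-3.136, -0.008, -1.163]
contact_force: [-0.7, 0.1, -2.2]
grip_width: 33.8
```

```bash
python3 -m handwheel '{"translation": [[0,0,0],[0,0,0],[0,0,0],[0,0,0],[0,0,0],[0,0,0.1],[0,0,0.2],[0,0,0.25]], "twist": [0,0,0,0,0,0,0,0]}' 0
```

```text
time: 19.55
tool_pos: [603.1, -321.0, 132.5]
tcp_rot: [-3.137, -0.006, -1.163]
contact_force: [0.6, 0.5, -0.4]
grip_width: 91.6
```

```bash
python3 -m handwheel '{"translation": [[0,0.15,0.05],[0,0.3,0],[0,0.38,0],[0,0.38,0],[0,0.38,0],[0,0.38,0],[0,0.38,0],[0,0.38,0]], "twist": [0,0,0,0,0,0,0,0]}' 0
```

```text
time: 20.55
tool_pos: [598.3, 103.3, 143.8]
tcp_rot: [-3.135, -0.009, -1.167]
contact_force: [1.6, -0.1, -0.2]
grip_width: 91.8
```

Run:
```python
from h import *
print(get_obs()["tool_pos"].round(1))
c=capture("side"); cv2.imwrite("pics/side5.png",cv2.resize(c["img"][110:260,270:470,::-1],(800,600)))
```

```text
[598.3 103.3 143.8]
```

View pics/side5.png

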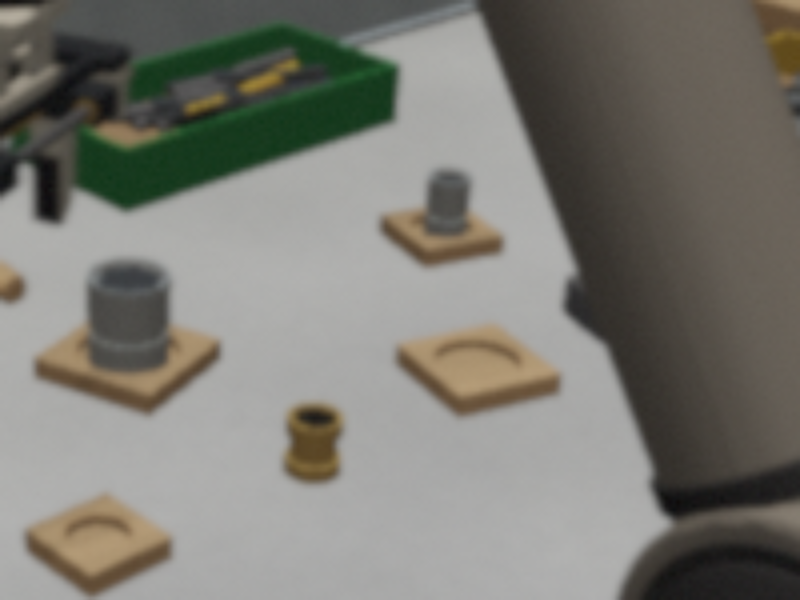

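```bash
python3 -m handwheel '{"translation": [[0.02,0.25,0],[0.03,0.3,0],[0.04,0.3,0],[0.03,0.25,0],[0.02,0.15,0],[0,0.06,0],[0,0,-0.1],[0,0,-0.1]], "twist": [0,0,0,0,0,0,0,0]}' 0
```

```text
time: 21.6
tool_pos: [610.3, 318.8, 110.5]
tcp_rot: [-3.14, -0.004, -1.155]
contact_force: [-1.0, -0.3, -0.7]
grip_width: 91.3
```

```bash
python3 -m handwheel '{"translation": [[0.07,0.045,0],[0,0,0],[0,0,-0.1],[0,0,-0.1],[0,0,-0.05],[0,0,0],[0,0,0],[0,0,0]], "twist": [0,0,0,0,0,0,0,0]}' 0
```

```text
time: 22.6
tool_pos: [618.4, 320.6, 64.8]
tcp_rot: [3.134, -0.004, -1.159]
contact_force: [0.1, -0.7, 0.6]
grip_width: 91.7
```

```bash
python3 -m handwheel '{"translation": [[0.018,0.033,0],[0,0,0],[0,0,-0.08],[0,0,-0.04],[0,0,-0.02],[0,0,0],[0,0,0],[0,0,0]], "twist": [0,0,0,0,0,0,0,0]}' 0
```

```text
time: 23.6
tool_pos: [621.5, 326.1, 42.8]
tcp_rot: [3.135, -0.004, -1.159]
contact_force: [0.1, -0.2, -0.5]
grip_width: 91.9
```

```bash
python3 -m handwheel '{"translation": [[0,0,0],[0,0,0],[0,0,0],[0,0,0],[0,0,0],[0,0,0],[0,0,0],[0,0,0]], "twist": [0,0,0,0,0,0,0,0]}' 255
```

```text
time: 24.6
tool_pos: [621.7, 326.3, 43.4]
tcp_rot: [3.136, -0.004, -1.159]
contact_force: [0.2, -0.2, -0.1]
grip_width: 43.5
```

```bash
python3 -m handwheel '{"translation": [[0,0,0.15],[0,0,0.25],[0,0,0.25],[-0.05,-0.15,0.2],[-0.1,-0.28,0],[-0.12,-0.34,0],[-0.12,-0.34,0],[-0.12,-0.34,0]], "twist": [0,0,0,0,0,0,0,0]}' 255
```

```text
time: 25.6
tool_pos: [539.2, 105.1, 167.6]
tcp_rot: [3.126, -0.004, -1.152]
contact_force: [1.2, -1.1, -2.9]
grip_width: 43.5
```

```bash
python3 -m handwheel '{"translation": [[-0.12,-0.34,0],[-0.12,-0.34,0],[-0.12,-0.34,0],[-0.1,-0.34,0],[-0.08,-0.25,0],[-0.04,-0.1,0],[0,-0.04,0],[0,0,0]], "twist": [0,0,0,0,0,0,0,0]}' 255
```

```text
time: 26.6
tool_pos: [444.8, -167.9, 165.7]
tcp_rot: [3.122, -0.002, -1.157]
contact_force: [-0.5, 0.2, -2.9]
grip_width: 43.5
```

```bash
python3 -m handwheel '{"translation": [[-0.004,-0.04,0],[0,0,-0.1],[0,0,-0.18],[0,0,-0.18],[0,0,-0.1],[0,0,-0.03],[0,0,0],[0,0,0]], "twist": [0,0,0,0,0,0,0,0]}' 255
```

```text
time: 27.6
tool_pos: [447.4, -171.1, 75.9]
tcp_rot: [3.124, -0.004, -1.149]
contact_force: [0.2, -0.3, -3.7]
grip_width: 43.9
```

```bash
python3 -m handwheel '{"translation": [[-0.021,-0.027,0],[0,0,0],[0,0,-0.08],[0,0,-0.05],[0,0,-0.03],[0,0,0],[0,0,0],[0,0,0]], "twist": [0,0,0,0,0,0,0,0]}' 255
```

```text
time: 28.6
tool_pos: [444.6, -176.0, 51.6]
tcp_rot: [3.126, -0.007, -1.149]
contact_force: [-1.6, 0.1, -1.3]
grip_width: 43.2
```

```bash
python3 -m handwheel '{"translation": [[0,0,0],[0,0,0],[0,0,0],[0,0,0],[0,0,0],[0,0,0],[0,0,0.1],[0,0,0.2]], "twist": [0,0,0,0,0,0,0,0]}' 0
```

```text
time: 29.6
tool_pos: [444.1, -175.6, 96.1]
tcp_rot: [3.124, -0.004, -1.149]
contact_force: [0.1, -0.1, -0.7]
grip_width: 91.9
```

```bash
python3 -m handwheel '{"translation": [[0,0,0.25],[0,0.1,0.1],[0,0.25,0],[0,0.34,0],[0,0.34,0],[0,0.34,0],[0,0.34,0],[0,0.34,0]], "twist": [0,0,0,0,0,0,0,0]}' 0
```

```text
time: 30.6
tool_pos: [440.2, 142.5, 148.5]
tcp_rot: [3.123, -0.004, -1.155]
contact_force: [1.4, -0.6, -0.1]
grip_width: 91.7
```

Run:
```python
from h import *
print(get_obs()["tool_pos"].round(1))
c=capture("side"); cv2.imwrite("pics/side6.png",cv2.resize(c["img"][110:260,270:470,::-1],(800,600)))
```

```text
[440.2 142.5 148.5]
```

View pics/side6.png

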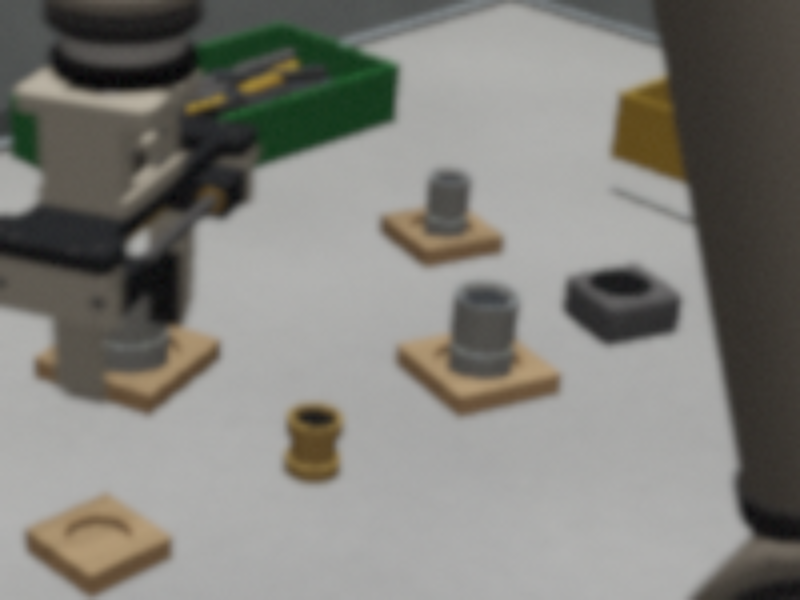

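```bash
python3 -m handwheel '{"translation": [[0.02,0.25,0],[0.05,0.3,0],[0.05,0.25,0],[0.04,0.15,0],[0.02,0.06,-0.1],[0,0,-0.1],[0,0,-0.15],[0,0,-0.1]], "twist": [0,0,0,0,0,0,0,0]}' 0
```

```text
time: 31.65
tool_pos: [458.3, 306.2, 71.5]
tcp_rot: [3.113, -0.001, -1.147]
contact_force: [-0.0, 0.6, 0.1]
grip_width: 92.1
```

```bash
python3 -m handwheel '{"translation": [[0.045,0.032,0],[0,0,0],[0,0,-0.08],[0,0,-0.04],[0,0,0],[0,0,0],[0,0,0],[0,0,0]], "twist": [0,0,0,0,0,0,0,0]}' 0
```

```text
time: 32.65
tool_pos: [465.8, 310.2, 52.5]
tcp_rot: [3.113, -0.001, -1.149]
contact_force: [0.6, 0.7, -0.6]
grip_width: 91.9
```

```bash
python3 -m handwheel '{"translation": [[0,0.003,-0.06],[0,0,-0.04],[0,0,-0.02],[0,0,0],[0,0,0],[0,0,0],[0,0,0],[0,0,0]], "twist": [0,0,0,0,0,0,0,0]}' 0
```

```text
time: 33.65
tool_pos: [465.9, 310.8, 33.4]
tcp_rot: [3.113, -0.001, -1.149]
contact_force: [-0.1, 0.7, 0.2]
grip_width: 91.9
```

```bash
python3 -m handwheel '{"translation": [[0,0,0],[0,0,0],[0,0,0],[0,0,0],[0,0,0],[0,0,0],[0,0,0],[0,0,0]], "twist": [0,0,0,0,0,0,0,0]}' 255
```

```text
time: 34.65
tool_pos: [466.0, 310.8, 33.5]
tcp_rot: [3.114, -0.001, -1.149]
contact_force: [-0.3, 0.1, 0.1]
grip_width: 23.3
```

```bash
python3 -m handwheel '{"translation": [[0,0,0.1],[0,0,0.2],[0,0,0.15],[-0.03,-0.2,0],[-0.04,-0.3,0],[-0.04,-0.25,0],[-0.02,-0.15,0],[0,-0.08,0]], "twist": [0,0,0,0,0,0,0,0]}' 255
```

```text
time: 35.65
tool_pos: [446.8, 161.1, 110.1]
tcp_rot: [3.121, -0.003, -1.147]
contact_force: [0.9, 0.4, -1.7]
grip_width: 22.7
```

```bash
python3 -m handwheel '{"translation": [[0,-0.03,0],[0,0,0],[0,0,-0.1],[0,0,-0.12],[0,0,-0.06],[0,0,0],[0,0,0],[0,0,0]], "twist": [0,0,0,0,0,0,0,0]}' 255
```

```text
time: 36.65
tool_pos: [449.2, 159.8, 69.1]
tcp_rot: [3.127, -0.003, -1.144]
contact_force: [0.0, 0.9, -1.0]
grip_width: 23.5
```

```bash
python3 -m handwheel '{"translation": [[-0.018,-0.044,0],[0,0,0],[0,0,-0.08],[0,0,0],[0,0,0],[0,0,0],[0,0,0],[0,0,0]], "twist": [0,0,0,0,0,0,0,0]}' 255
```

```text
time: 37.65
tool_pos: [446.7, 152.7, 56.9]
tcp_rot: [3.128, -0.003, -1.144]
contact_force: [-0.3, -0.4, -1.1]
grip_width: 23.3
```

Run:
```python
from h import *
print(get_obs()["tool_pos"].round(1))
c=capture("side"); cv2.imwrite("pics/side7.png",cv2.resize(c["img"][170:290,220:380,::-1],(800,600)))
```

```text
[446.7 152.7  56.9]
```

View pics/side7.png

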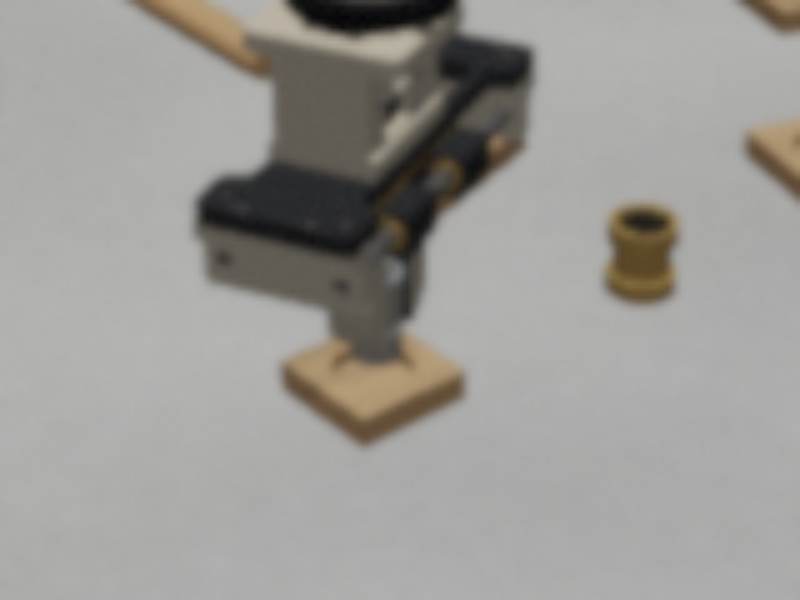

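Socket centred over the well. Lower 15 mm.

```bash
python3 -m handwheel '{"translation": [[0,0,-0.05],[0,0,-0.03],[0,0,-0.02],[0,0,0],[0,0,0],[0,0,0],[0,0,0],[0,0,0]], "twist": [0,0,0,0,0,0,0,0]}' 255
```

```text
time: 38.7
tool_pos: [446.9, 152.8, 41.5]
tcp_rot: [3.128, -0.003, -1.144]
contact_force: [-0.8, -0.7, 2.3]
grip_width: 23.5
```

```bash
python3 -m handwheel '{"translation": [[0,0,0],[0,0,0],[0,0,0],[0,0,0],[0,0,0],[0,0,0],[0,0,0.1],[0,0,0.2]], "twist": [0,0,0,0,0,0,0,0]}' 0
python3 -m handwheel '{"translation": [[0,0,0.25],[0,0,0.25],[0,0.1,0.25],[0,0.25,0.1],[0,0.34,0],[0,0.34,0],[0,0.2,0],[0,0,0]], "twist": [0,0,0,0,0,0,0,0]}' 0
python3 -m handwheel '{"translation": [[0,0.25,0],[0,0.25,0],[0,0.1,0],[0,0,0],[0,0,0],[0,0,0],[0,0,0],[0,0,0]], "twist": [0,0,0,0,0,0,0,0]}' 0
python3 - <<'E'
from h import *
for n in("top","side"):
    c=capture(n); cv2.imwrite(f"pics/{n}8.png",c["img"][:,:,::-1])
    for k in N:
        if k[0] in"sct": print(n,k,[(round(r["score"],2),W(c,r["position"]).round(0).tolist()) for r in spot_point(n,k)][:2])
E
```

```text
time: 39.7
tool_pos: [445.5, 152.5, 85.3]
tcp_rot: [3.124, -0.002, -1.144]
contact_force: [-0.0, 0.5, 0.4]
grip_width: 91.7
time: 40.7
tool_pos: [445.3, 342.2, 219.9]
tcp_rot: [3.13, -0.003, -1.147]
contact_force: [0.6, -0.1, 0.5]
grip_width: 91.9
time: 41.7
tool_pos: [446.5, 426.9, 219.7]
tcp_rot: [3.126, -0.006, -1.152]
contact_force: [-1.2, 0.3, -0.1]
grip_width: 91.9
top socket_small [(0.62, [445.0, 151.0, 10.0])]
top socket_medium [(0.56, [605.0, -321.0, 10.0])]
top socket_large [(0.61, [444.0, -179.0, 9.0])]
top socket_giant [(0.86, [604.0, -5.0, 8.0])]
top coupling [(0.69, [435.0, -8.0, -0.0]), (0.46, [444.0, -177.0, 8.0])]
top tape [(0.7, [434.0, -315.0, -1.0])]
side socket_small [(0.58, [447.0, 151.0, 6.0]), (0.22, [444.0, -179.0, 8.0])]
side socket_medium [(0.68, [445.0, -174.0, 10.0]), (0.48, [606.0, -318.0, 6.0])]
side socket_large [(0.7, [442.0, -176.0, 8.0])]
side socket_giant [(0.87, [610.0, -5.0, 1.0])]
side coupling [(0.78, [437.0, -6.0, -2.0]), (0.52, [608.0, -4.0, 5.0])]
side tape [(0.79, [429.0, -316.0, -1.0])]
```

View pics/top8.png

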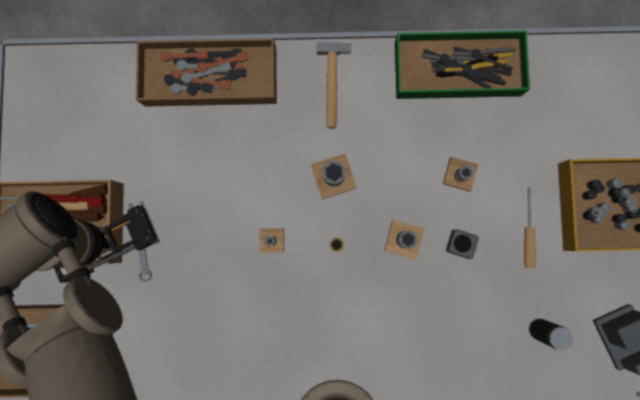

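View pics/side8.png

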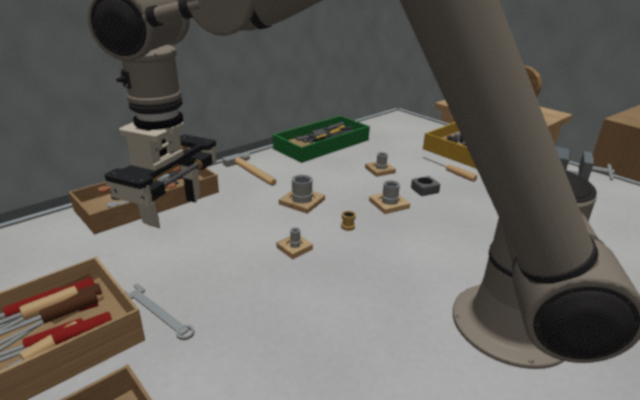

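```bash
python3 -c "
from plant import *
print(get_obs()['dq'].round(3)); print(close_job())"
```

```text
[-0.001 -0.001  0.     0.001 -0.002 -0.001]
the job is handed in; nothing more can be done
None
```

All four sockets are standing open end up in the wells of their own blocks, and I handed the job in at about 42 s of the 112 s allowed. The order was giant, medium, large, small; the arm ended clear of everything, at rest with the gripper open.

**Last checks:**
- **Pictures:** the final top and side pictures show all four sockets upright in the right wells.
- **Position:** in the top camera each socket measured within about 4 mm of its well axis, with its underside 8 to 10 mm above the table.
- **Coupling and tape:** both measured within about 3 mm of where they started in the top camera, which is within the measuring error.

**Disagreements:**
- **Giant socket, side camera:** it read about 6 mm off in x, with its underside at 1 mm. I put this down to detector and calibration error, because the top camera and the recorded arm position at release both agree with correct seating.
- **Medium socket, side camera:** the best match for this name was the large socket. Its second match was the correct one.
- **During placing:** the giant socket drifted about 6.6 mm on its first descent, with about 2 N of side force. I raised it slightly and re-centred it before setting it down.

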